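Find the full tea canister by its weight and serve it

TASK

Two of the three identical tea canisters on the worktop are nearly empty and one is full. Lift them clear of the worktop one after another from left to right to feel their weight, setting each back upright where it stood, and then stand the full one gently on the marble board, wholly on it and upright beside the teapot and cup; the other two must end where they started. Do not push about or knock over anything else.

Things in the scene. Friction and masses are not known exactly. Their poses are not given: they have to be found in the camera images.
- caddy_left: The leftmost (largest y) canister as a whole; origin at the centre of its underside. Weighs 0.19 to 0.24 kg if nearly empty, 0.53 to 0.69 kg if full; the packet in it may shift a few mm. It can be lifted by the knob, pinched with the fingertips just above the lid, or by the lid's rim; held by the knob it can swing if moved fast.
- caddy_left_center (a point): The leftmost (largest y) tea canister: round, upright, closed, identical to the others from outside. Body 68 mm, fixed lid 70 mm in diameter (rim 72 to 94 mm above the underside, domed to 97 mm at the knob's foot), 110 mm tall with its round knob: 20 mm wide at 103 mm, 12 mm wide at the lid, rounded top. Point: on its axis, 55 mm above its underside, 48 mm below the knob's widest part; z up. The worktop is z = 0.
- caddy_middle: The middle canister as a whole; origin at the centre of its underside. Weighs 0.19 to 0.24 kg if nearly empty, 0.53 to 0.69 kg if full; the packet in it may shift a few mm. It can be lifted by the knob, pinched with the fingertips just above the lid, or by the lid's rim; held by the knob it can swing if moved fast.
- caddy_middle_center (a point): The middle tea canister: round, upright, closed, identical to the others from outside. Body 68 mm, fixed lid 70 mm in diameter (rim 72 to 94 mm above the underside, domed to 97 mm at the knob's foot), 110 mm tall with its round knob: 20 mm wide at 103 mm, 12 mm wide at the lid, rounded top. Point: on its axis, 55 mm above its underside, 48 mm below the knob's widest part; z up. The worktop is z = 0.
- caddy_right: The rightmost (smallest y) canister as a whole; origin at the centre of its underside. Weighs 0.19 to 0.24 kg if nearly empty, 0.53 to 0.69 kg if full; the packet in it may shift a few mm. It can be lifted by the knob, pinched with the fingertips just above the lid, or by the lid's rim; held by the knob it can swing if moved fast.
- caddy_right_center (a point): The rightmost (smallest y) tea canister: round, upright, closed, identical to the others from outside. Body 68 mm, fixed lid 70 mm in diameter (rim 72 to 94 mm above the underside, domed to 97 mm at the knob's foot), 110 mm tall with its round knob: 20 mm wide at 103 mm, 12 mm wide at the lid, rounded top. Point: on its axis, 55 mm above its underside, 48 mm below the knob's widest part; z up. The worktop is z = 0.
- serving_board: White marble-pattern serving board, fixed on the glass hob left of the worktop; 262 mm (its x) by 384 mm (its y) by 15 mm; origin at the centre of its underside. Lies about lengthwise away from the robot, its +y end towards the robot. Above the work, from 0.5 m up, cupboard and microwave handles reach out to x = 0.54 m: keep wrists clear.
- board_top (a point): Centre of the board's upper face, 23 mm above the worktop; x and y axes along the board's 262 mm and 384 mm sides, z up.
- teapot_center (a point): White teapot with lid, loose, on the far half of the board; 135 mm across the body, 219 mm from spout to handle along its y axis (spout at +y), 131 mm tall. The point is 65 mm above its underside, in the middle. Leave alone.
- cup_center (a point): White espresso cup, loose, on the near half of the board; 60 mm in diameter, with the handle 84 mm long along its y axis, no part further than 55 mm from the point; 49 mm tall. The point is 25 mm above its underside. Leave alone.
- bottle_center (a point): Oil bottle, loose, upright on the worktop between two canisters, 61 mm wide, 268 mm tall; the point is on its axis 134 mm above its underside. Leave alone.
- mill_center (a point): Wooden pepper mill, loose, upright on the worktop between two canisters, 58 mm in diameter, 170 mm tall; the point is on its axis 85 mm above its underside. Leave alone.
Things that resemble listed ones, but are neither listed nor needed, are in the scene too. What is shaped like the caddy_left but orange is not meant. What is shaped like the caddy_middle but blue is not meant.

How it is judged:
On the way, in this order (a step that is already met when the one before it is completed fails the run):
1. the left canister is lifted clear of the worktop (its underside at least 30 mm up) while the other two stand in their starting places, within 30 mm and upright (height (world z) of caddy_left_center above 0.085 m and height (world z) of each of caddy_middle_center, caddy_right_center below 0.065 m and distance of each of caddy_middle_center, caddy_right_center from where it was at the start of the episode below 0.03 m and angle between each of caddy_middle_center, caddy_right_center's own z axis and vertical below 0.15 rad), for 0.3 s.
2. the middle canister is lifted clear of the worktop (its underside at least 30 mm up) while the other two stand in their starting places, within 30 mm and upright (height (world z) of caddy_middle_center above 0.085 m and height (world z) of each of caddy_left_center, caddy_right_center below 0.065 m and distance of each of caddy_left_center, caddy_right_center from where it was at the start of the episode below 0.03 m and angle between each of caddy_left_center, caddy_right_center's own z axis and vertical below 0.15 rad), for 0.3 s.
3. the right canister is lifted clear of the worktop (its underside at least 30 mm up) while the other two stand in their starting places, within 30 mm and upright (height (world z) of caddy_right_center above 0.085 m and height (world z) of each of caddy_left_center, caddy_middle_center below 0.065 m and distance of each of caddy_left_center, caddy_middle_center from where it was at the start of the episode below 0.03 m and angle between each of caddy_left_center, caddy_middle_center's own z axis and vertical below 0.15 rad), for 0.3 s.
At the end, for the whole second after the job is handed in: The full canister rests upright (0.1 rad) on the board, bearing on it with over 3.8 N, its axis within 100 mm (262 mm side) and 161 mm (384 mm side) of the board's centre; the other two rest upright (0.15 rad) on the worktop within 30 mm of where they started (((contact force between caddy_left and serving_board above 3.8 N and linear speed of each of caddy_left, caddy_middle, caddy_right below 0.02 m/s and angle between caddy_left_center's own z axis and vertical below 0.1 rad and x of caddy_left_center in the frame of board_top between -0.1 and 0.1 m and y of caddy_left_center in the frame of board_top between -0.161 and 0.161 m and (height (world z) of caddy_middle_center below 0.065 m and distance of caddy_middle_center from where it was at the start of the episode below 0.03 m and angle between caddy_middle_center's own z axis and vertical below 0.15 rad) and (height (world z) of caddy_right_center below 0.065 m and distance of caddy_right_center from where it was at the start of the episode below 0.03 m and angle between caddy_right_center's own z axis and vertical below 0.15 rad)) or (contact force between caddy_middle and serving_board above 3.8 N and linear speed of each of caddy_middle, caddy_left, caddy_right below 0.02 m/s and angle between caddy_middle_center's own z axis and vertical below 0.1 rad and x of caddy_middle_center in the frame of board_top between -0.1 and 0.1 m and y of caddy_middle_center in the frame of board_top between -0.161 and 0.161 m and (height (world z) of caddy_left_center below 0.065 m and distance of caddy_left_center from where it was at the start of the episode below 0.03 m and angle between caddy_left_center's own z axis and vertical below 0.15 rad) and (height (world z) of caddy_right_center below 0.065 m and distance of caddy_right_center from where it was at the start of the episode below 0.03 m and angle between caddy_right_center's own z axis and vertical below 0.15 rad)) or (contact force between caddy_right and serving_board above 3.8 N and linear speed of each of caddy_right, caddy_left, caddy_middle below 0.02 m/s and angle between caddy_right_center's own z axis and vertical below 0.1 rad and x of caddy_right_center in the frame of board_top between -0.1 and 0.1 m and y of caddy_right_center in the frame of board_top between -0.161 and 0.161 m and (height (world z) of caddy_left_center below 0.065 m and distance of caddy_left_center from where it was at the start of the episode below 0.03 m and angle between caddy_left_center's own z axis and vertical below 0.15 rad) and (height (world z) of caddy_middle_center below 0.065 m and distance of caddy_middle_center from where it was at the start of the episode below 0.03 m and angle between caddy_middle_center's own z axis and vertical below 0.15 rad)))); the robot touches nothing.
It fails at once if the teapot or the cup is shifted by more than 30 mm or tilted by more than 0.3 rad (distance of any of teapot_center, cup_center from where it was at the start of the episode above 0.03 m or angle between any of teapot_center, cup_center's own z axis and vertical above 0.3 rad).
It fails at once if the bottle or the pepper mill is shifted by more than 30 mm or tilted by more than 0.3 rad (distance of any of bottle_center, mill_center from where it was at the start of the episode above 0.03 m or angle between any of bottle_center, mill_center's own z axis and vertical above 0.3 rad).
It fails at once if a canister is banged down on the board, with more than 60 N (contact force between any of caddy_left, caddy_middle, caddy_right and serving_board above 60 N).
It also fails if it takes over 72 s, if anything falls off the work surface, if the arm or the gripper's body presses on something with over 40 N, if the wrist force passes 120 N, or if a joint passes its speed limit or range.

ROBOT

A 6-joint arm with a two-finger parallel gripper is mounted at the origin on a cart in front of the work surface, level with it; the furniture and walls round the work are solid. World frame = base frame: x ahead of the robot, y to its left, z up, the work surface at z = 0. Lengths are in m, angles in rad, forces in N, time in s.
With the tool pointing down it reaches from about 0.35 to 0.975 m from the base axis. Payload 4.9 kg.
Tool frame: the origin (TCP) lies between the finger pads; the fingertips stand 19 mm ahead of it and the grasp point (between the pads) is the TCP; z points along the fingers, y is the line along which they close (so a half turn about z gives the same grasp; the last joint's range is limited). The gripper opens to 85 mm and grips with 20 to 120 N. Pads are 22 mm wide; open, the fingers measure 114 mm over their backs; the gripper's body (76 mm by 85 mm) begins 54 mm behind the grasp point. The pads swing forward as they close: fully open they stand 13 mm farther back than shut.
Start: joints at [1.055, 0.053, 1.613, -0, 1.476, -0.119], TCP at [0.242, 0.576, 0.25] pointing down, gripper open.
Joint ranges: [-3.01, 3.01], [-1.01, 2.22], [0.06, 2.58], [-1.02, 4.17], [0.09, 2.62], [-3.14, 3.14]. Speed limits (rad/s): [2.57, 2.57, 3.14, 3.14, 3.14, 3.14].

INTERFACE

Orientations are given as a rotation vector (axis times angle).
In Python, from station import ctrl gives the robot as it stands. The module is installed in compiled form; this text tells all that it offers.
- The arm moves only by the tool servo_tool, never from a script. Its argument "increments" is a list that holds one entry, the list of rows, each a list of 5 numbers: the finger opening in cm, from 0 to 8.54, then the shift along the tool's x, y, z in cm, then the turn about the tool's z in degrees. A call has 1 to 5 rows; each row is the pose to reach, as a shift and turn from the pose commanded when the call began, along the tool's axes at that moment; what a row does not reach only later rows make up. A row lasts 1/10 s, in which the tool goes at most 50 mm and 8.59 degrees, less where a joint would pass 70% of its speed; a pose out of reach is approached as far as the arm can. A call with a gripper value outside its range is refused whole. The fingers move at their own pace and stop on an object; "newtons" is the grip in N (left out, the last holds). Time passes only in rows, so rows that repeat a pose let the fingers close. It gives the time, the measured TCP pose, the force, the opening and the grip force at its end, in the units of the state.
- ctrl.get_obs(): the state, without advancing time (a new reading comes with each control period).
- ctrl.get_image(name): name is "scene" or "top" or "wrist"; returns a dict with "img" (420x560x3 uint8, red, green, blue), "fx", "fy", "cx", "cy" (pixels), "rvec" (rotation vector, rad) and "tvec" (3), from world to camera coordinates, as OpenCV has them; the wrist camera has in their place "mount" (4x4, takes a point from camera to tool coordinates, whose origin is the TCP and whose axes are the flange's). Camera axes: x right, y down, z forward; pixel columns grow to the right and rows downward; lengths in m; the calibration is good to about 2 mm. The wrist camera is an equidistant fisheye: a pixel r from the principal point sees the ray r / f radians off the axis. A picture is of the moment at which its call begins: read the wrist's pose just before it. There is no depth.
- ctrl.finish_job(): hands the job in; it is judged then, once.
The state is a dict: "t": time; "q": joint angles; "dq": joint speeds; "effort": joint torques, N m; "tool_pos": TCP position; "tool_rot": TCP orientation; "contact_force": force on the tool from outside, world axes, zero at the start; "wrist_torque": the same for the moment, N m; "opening": finger opening in m; "grip_force": force on a finger pad.
Only numpy, scipy, OpenCV 4.12 (cv2) and the standard library are available. Lean on these libraries where they do the work, as an engineer would, in place of code of your own. Each camera call takes 0.05 s, during which the arm holds its last target. There are 200 camera calls.

## Working session

There is one attempt and no reset: what is moved stays moved. The work goes in short steps, Python scripts to look and compute and a tool call to move; the robot and the scene stay as the last step left them, time stands still between calls to the robot, and variables do not carry over. Pictures are saved under pics/ and viewed, at most 10 in all, crops included, and the job is handed in when it is done.

Besides the shell and the picture viewer there is one more tool, called after "Emit:" in YAML: its name, and indented under it one key for each argument. servo_tool: Moves the arm, as the interface text tells. Its arguments: {"type":"object","properties":{"increments":{"type":"array"},"newtons":{"type":"number"}},"required":["increments"]}

```bash
mkdir -p pics; cat > h.py <<'E'
import numpy as np, cv2, json, pickle
from scipy.spatial.transform import Rotation as R
from station import ctrl
def snap(n,f):
    o=ctrl.get_obs(); d=ctrl.get_image(n); d['obs']=o
    pickle.dump(d,open('pics/'+f+'.pkl','wb')); cv2.imwrite('pics/'+f+'.png',d['img'][:,:,::-1]); return d
def load(f): return pickle.load(open('pics/'+f+'.pkl','rb'))
def ray(d,u,v):
    x=(u-d['cx'])/d['fx']; y=(v-d['cy'])/d['fy']
    if 'mount' in d:
        r=np.hypot(x,y); c=np.array([x/r*np.sin(r),y/r*np.sin(r),np.cos(r)]) if r>0 else np.array([0,0,1.])
        T=np.array(d['mount']); Rt=R.from_rotvec(d['obs']['tool_rot']).as_matrix()
        return Rt@T[:3,3]+d['obs']['tool_pos'], Rt@T[:3,:3]@c
    Rm=R.from_rotvec(np.ravel(d['rvec'])).as_matrix()
    c=np.array([x,y,1]); w=Rm.T@c
    return -Rm.T@np.ravel(d['tvec']), w/np.linalg.norm(w)
def atz(d,u,v,z):
    o,w=ray(d,u,v); return o+w*(z-o[2])/w[2]
def tri(L):
    A=0;b=0
    for d,u,v in L:
        o,w=ray(d,u,v); P=np.eye(3)-np.outer(w,w); A=A+P; b=b+P@o
    p=np.linalg.solve(A,b); return p,[np.linalg.norm((np.eye(3)-np.outer(w,w))@(p-o)) for o,w in (ray(*l) for l in L)]
E
python3 -c "
from h import *
a=snap('scene','s0');b=snap('top','t0')
print(ctrl.get_obs())
for d in (a,b): print(ray(d,280,210))
"
```

```text
{'t': 0.1, 'q': array([ 1.05496318e+00,  5.32898960e-02,  1.61418861e+00,  2.01551245e-05,
        1.47602325e+00, -1.19027659e-01]), 'dq': array([ 0.00177541, -0.00264233, -0.00334283,  0.00112254, -0.0003375 ,
       -0.00110586]), 'effort': array([ 3.56501769e-04, -3.94906712e+01, -3.71361315e+01, -1.27654052e-04,
        3.97130731e-03, -5.78500234e-06]), 'tool_pos': array([0.24128525, 0.57595402, 0.24916746]), 'tool_rot': array([-6.19100916e-01, -3.07935821e+00,  2.83859617e-03]), 'contact_force': array([ 0.0615217 , -0.43341678,  0.54631427]), 'wrist_torque': array([0.01980541, 0.02882764, 0.0137777 ]), 'grip_force': 0.0, 'opening': 0.08569791717926803}
(array([-0.03652278, -0.9032234 ,  0.56368425]), array([ 0.50512881,  0.76024609, -0.40849819]))
(array([ 0.3338112 , -0.06952563,  1.54849473]), array([ 0.13054287,  0.00728507, -0.9914159 ]))
```

```bash
sleep 1
```

```text
(no output)
```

View pics/s0.png

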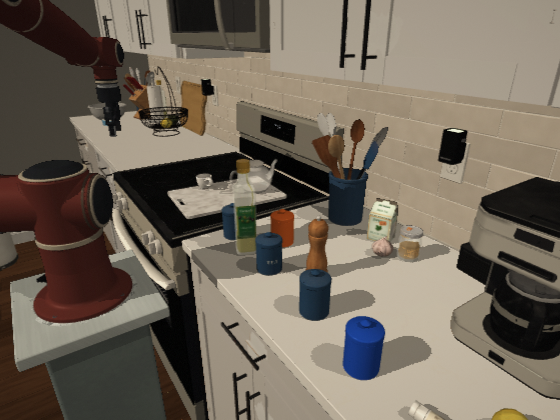

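View pics/t0.png

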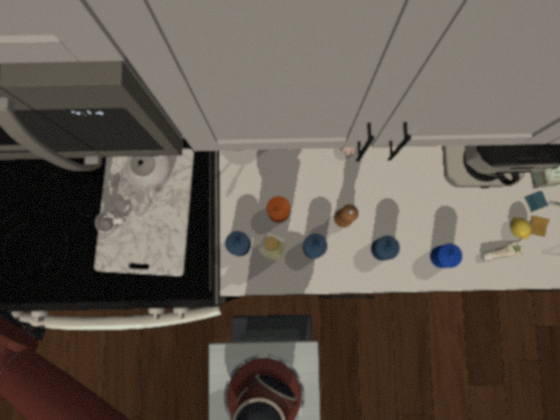

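Dark navy canisters sit at top-view pixels (238,243), (315,245) and (386,247). In the scene view they are at about (232,222) behind the bottle, (269,253) and (315,294). Possible mix-ups are the orange canister (top 278,208; scene 282,228), the bright blue one (top 447,256; scene 363,347), and the blue utensil crock (scene 347,198). I choose the three navy ones and will check them in crops.

```bash
python3 -c "
import cv2
a=cv2.imread('pics/t0.png')[190:290,215:415];cv2.imwrite('pics/c1.png',cv2.resize(cv2.convertScaleAbs(a,alpha=1.6),None,fx=4,fy=4,interpolation=2))
a=cv2.imread('pics/s0.png')[140:340,160:360];cv2.imwrite('pics/c2.png',cv2.resize(cv2.convertScaleAbs(a,alpha=1.4),None,fx=3,fy=3,interpolation=2))
a=cv2.imread('pics/t0.png')[140:290,80:240];cv2.imwrite('pics/c3.png',cv2.resize(cv2.convertScaleAbs(a,alpha=1.),None,fx=4,fy=4,interpolation=2))
"
```

```text
(no output)
```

View pics/c1.png

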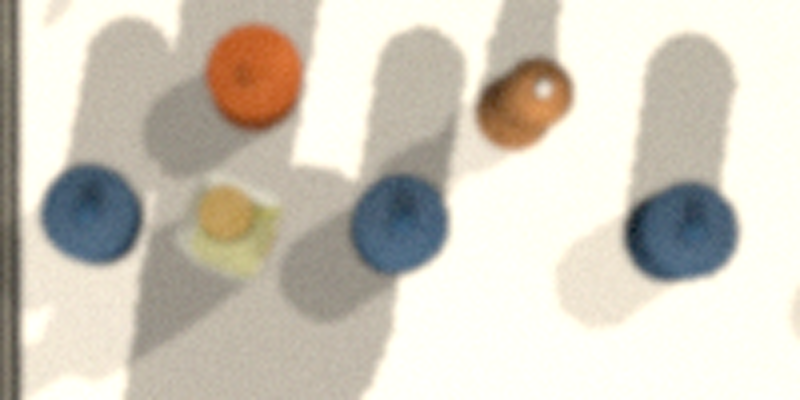

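View pics/c2.png

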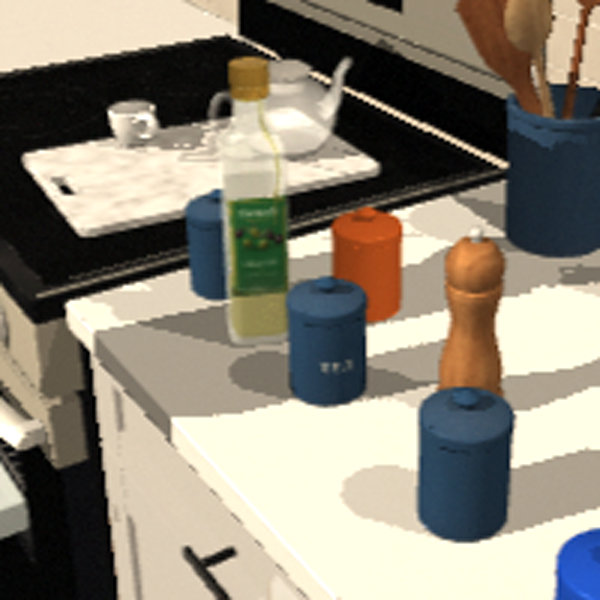

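View pics/c3.png

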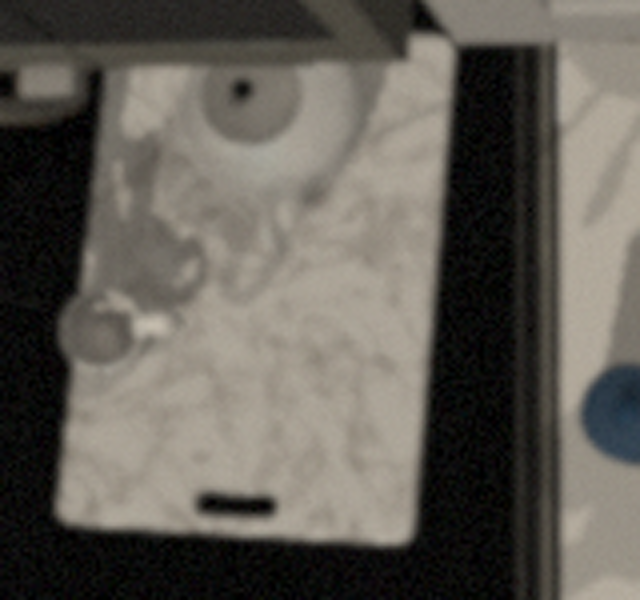

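The crops confirm three navy-teal canisters: knobs at top pixels (237.7,240.5), (315.5,241.5), (388,246) and scene pixels (231.7,205), (269,235), (315,272.5). The bottle stands between left and middle, the mill between middle and right. The near board corners are at top pixels (94.5,270.5) and (183,276), the cup at (105,222) and the teapot knob at (140.5,162.5).

```bash
python3 -c "
from h import *
np.set_printoptions(precision=4,suppress=True)
s=load('s0');t=load('t0')
for n,a,b in [('L',(237.3,240.3),(231.7,205)),('M',(315.3,241.5),(269,235)),('R',(388,246),(315,272.7))]: print(n,*tri([(t,*a),(s,*b)]))
print('lid discs z.09',[atz(t,u,v,.09) for u,v in [(237.7,243.5),(315,246),(387.5,247)]])
print('bottle cap',tri([(t,271.2,243),(s,243,163)]))
print('bottle base',atz(s,247,253,0))
print('mill',tri([(t,351,212),(s,318.5,219)]))
C=[atz(t,u,v,.023) for u,v in [(94.3,270.5),(183,276.2),(193.5,150.5)]]; print('board',C,np.linalg.norm(C[0]-C[1]),np.linalg.norm(C[2]-C[1]))
print('cup',tri([(t,105,222),(s,203.5,176)]),atz(t,105,222,.072))
print('cup handle',atz(t,118,221,.05),'spout',atz(t,116,206,.14),'pot',atz(t,140.5,162.5,.154))
"
```

```text
L [0.4376 0.0644 0.1025] [np.float64(0.003853707177961135), np.float64(0.0038537071779609715)]
M [ 0.4303 -0.1549  0.0994] [np.float64(0.0029973432976184732), np.float64(0.002997343297618471)]
R [ 0.4151 -0.3597  0.102 ] [np.float64(0.0005220558109318486), np.float64(0.0005220558109318463)]
lid discs z.09 [array([0.4329, 0.0629, 0.09  ]), array([ 0.4209, -0.1557,  0.09  ]), array([ 0.4134, -0.3608,  0.09  ])]
bottle cap (array([ 0.4219, -0.037 ,  0.2613]), [np.float64(0.0013903874615530472), np.float64(0.0013903874615528906)])
bottle base [ 0.4162 -0.0517  0.    ]
mill (array([ 0.5068, -0.2522,  0.1626]), [np.float64(0.00035129212621585646), np.float64(0.00035129212621607287)])
board [array([0.3678, 0.4905, 0.023 ]), array([0.3453, 0.2302, 0.023 ]), array([0.7229, 0.2006, 0.023 ])] 0.26123887715022676 0.37875140075635144
cup (array([0.5055, 0.4463, 0.0703]), [np.float64(0.0006738421693855079), np.float64(0.0006738421693854063)]) [0.5047 0.446  0.072 ]
cup handle [0.5093 0.4158 0.05  ] spout [0.5406 0.3932 0.14  ] pot [0.6586 0.3239 0.154 ]
```

```bash
python3 -c "
from h import *
np.set_printoptions(precision=4,suppress=True)
d=snap('wrist','w0')
M=R.from_rotvec(d['obs']['tool_rot']).as_matrix();print(M);print(d['mount'],d['fx'],d['cx'],d['cy'])
print('yaw of tool y',np.degrees(np.arctan2(M[1,1],M[0,1])))
t=load('t0');print('orange',atz(t,278,208,.09))
print(M.T@(np.array([.435,.064,.25])-d['obs']['tool_pos'])*100)
"
```

```text
[[-0.9223  0.3865 -0.001 ]
 [ 0.3865  0.9223 -0.0017]
 [ 0.0002 -0.0019 -1.    ]]
[[-0.0004 -0.9513 -0.3083  0.0789]
 [ 1.     -0.0003 -0.0001  0.0002]
 [ 0.     -0.3083  0.9513 -0.1233]
 [ 0.      0.      0.      1.    ]] 325.19226210127806 281.56556970929245 209.07844119677645
yaw of tool y 67.26462335770798
orange [ 0.5318 -0.0532  0.09  ]
[-37.6521 -39.731   -0.0173]
```

Emit:
servo_tool:
  increments:
    - [[8.5,-3,-3.2,0,0],[8.5,-6.5,-6.9,0,0],[8.5,-10,-10.6,0,0],[8.5,-13.4,-14.2,0,0],[8.5,-16.9,-17.8,0,0]]
  newtons: 60

```text
t: 0.65
tool_pos: [0.328, 0.3466, 0.2499]
tool_rot: [-0.618, -3.08, 0.001]
contact_force: [0.4, 0.1, 0.2]
opening: 0.0853
grip_force: 0.0
```

Emit:
servo_tool:
  increments:
    - [[8.5,-3.4,-3.6,0,0],[8.5,-6.9,-7.3,0,0],[8.5,-10.4,-11,0,0],[8.5,-13.8,-14.6,0,0],[8.5,-17.2,-18.2,0,0]]

```text
t: 1.15
tool_pos: [0.4161, 0.113, 0.2502]
tool_rot: [0.619, 3.079, 0.0]
contact_force: [0.9, 1.5, 0.2]
opening: 0.0848
grip_force: 0.0
```

Emit:
servo_tool:
  increments:
    - [[8.5,-2,-2,0,7],[8.5,-3.5,-3.7,0,15],[8.5,-3.5,-3.7,0,22],[8.5,-3.5,-3.7,0,22],[8.5,-3.5,-3.7,0,22]]

```text
t: 1.65
tool_pos: [0.4338, 0.0674, 0.25]
tool_rot: [-1.191, -2.906, 0.0]
contact_force: [0.4, 0.6, 0.2]
opening: 0.085
grip_force: 0.0
```

```bash
cat > w.py <<'E'
import sys
from h import *
np.set_printoptions(precision=4,suppress=True)
def project(d,p):
    M=R.from_rotvec(d['obs']['tool_rot']).as_matrix();T=np.array(d['mount'])
    c=T[:3,:3].T@(M.T@(np.array(p)-d['obs']['tool_pos'])-T[:3,3]); n=np.hypot(c[0],c[1]);th=np.arctan2(n,c[2])
    return d['cx']+d['fx']*th*c[0]/n, d['cy']+d['fy']*th*c[1]/n
def to(d,p): return R.from_rotvec(d['obs']['tool_rot']).as_matrix().T@(np.array(p)-d['obs']['tool_pos'])*100
if __name__=='__main__':
    d=snap('wrist',sys.argv[1]); p=[float(x) for x in sys.argv[2:5]]; o=d['obs']
    M=R.from_rotvec(o['tool_rot']).as_matrix()
    print(o['t'],o['tool_pos'],'yaw',np.degrees(np.arctan2(M[1,1],M[0,1])),o['contact_force'],o['opening'],'to',to(d,p))
    print('proj',project(d,p))
E
python3 w.py w1 .435 .064 .103
```

```text
1.65 [0.4338 0.0674 0.25  ] yaw 45.419556201345685 [0.4076 0.597  0.2471] 0.08498730053251266 to [-0.3308 -0.1506 14.7033]
proj (np.float64(279.59293968986134), np.float64(203.18833771478984))
```

View pics/w1.png

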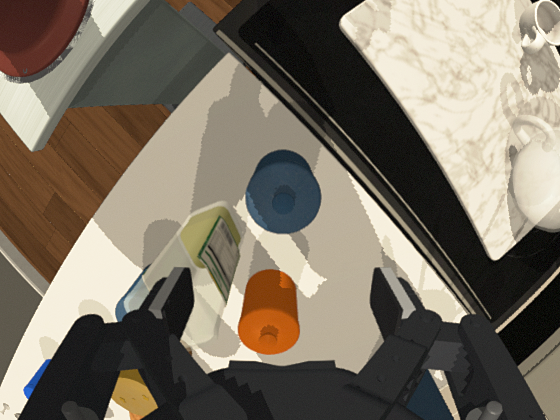

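The wrist picture shows the left canister's knob at (284,200), its lid around (283,190), the bottle to its left at (200,260) and the orange canister at (269,315).

```bash
python3 -c "
from w import *
d=load('w1');t=load('t0');s=load('s0')
p=atz(d,284,200.5,.103);print(p,to(d,p),tri([(d,284,200.5),(t,237.3,240.3)]),tri([(d,284,200.5),(s,231.7,205)]))
"
```

```text
[0.436  0.0684 0.103 ] [-0.0873  0.2318 14.7033] (array([0.4417, 0.0643, 0.0806]), [np.float64(0.0010641604127319833), np.float64(0.001064160412731986)]) (array([0.4358, 0.0683, 0.1014]), [np.float64(0.0005508188702212466), np.float64(0.0005508188702211698)])
```

Emit:
servo_tool:
  increments:
    - [[8.5,-0.1,0.2,3,0],[8.5,-0.1,0.2,7,0],[8.5,-0.1,0.2,11,0],[8.5,-0.1,0.2,14,0],[8.5,-0.1,0.2,16,0]]

```text
t: 2.2
tool_pos: [0.4342, 0.0687, 0.0874]
tool_rot: [-1.189, -2.904, 0.002]
contact_force: [-0.4, 0.5, 0.4]
opening: 0.0856
grip_force: 0.0
```

Emit:
servo_tool:
  increments:
    - [[8.5,0,0,1.2,0],[8.5,0,0,1.2,0],[6.5,0,0,1.2,0],[6.5,0,0,1.2,0],[6.5,0,0,1.2,0]]
  newtons: 50

```text
t: 2.7
tool_pos: [0.4372, 0.0678, 0.0803]
tool_rot: [1.194, 2.903, 0.0]
contact_force: [-2.6, -1.9, 5.9]
opening: 0.0667
grip_force: 57.1
```

Emit:
servo_tool:
  increments:
    - [[6,0,0,0,0],[6,0,0,-0.8,0],[6,0,0,-2,0],[6,0,0,-3.5,0],[6,0,0,-5,0]]

```text
t: 3.2
tool_pos: [0.4355, 0.0681, 0.1286]
tool_rot: [-1.195, -2.904, 0.0]
contact_force: [0.6, -0.9, -5.6]
opening: 0.0666
grip_force: 58.1
```

Emit:
servo_tool:
  increments:
    - [[6,0,0,0,0],[6,0,0,0,0],[6,0,0,0,0],[6,0,0,0,0],[6,0,0,0,0]]

```text
t: 3.7
tool_pos: [0.4356, 0.068, 0.1274]
tool_rot: [-1.195, -2.904, 0.001]
contact_force: [0.3, 0.1, -6.4]
opening: 0.0664
grip_force: 58.1
```

Emit:
servo_tool:
  increments:
    - [[6,0,0,0,0]]

```text
t: 3.8
tool_pos: [0.4358, 0.068, 0.1278]
tool_rot: [-1.195, -2.904, 0.0]
contact_force: [0.6, 0.3, -6.0]
opening: 0.0664
grip_force: 58.1
```

```bash
python3 w.py w2 .436 .0684 .153; python3 -c "
from h import *
o=ctrl.get_obs();print(o['contact_force'],o['wrist_torque'],o['effort'])"
```

```text
3.8 [0.4358 0.068  0.1278] yaw 45.26375465189554 [ 0.5967  0.2821 -5.9767] 0.06637666108176934 to [ 0.0174  0.039  -2.5199]
proj (np.float64(281.8337155415625), np.float64(327.1672645421598))
[ 0.04142129  0.71113485 -6.02183983] [-0.05115984 -0.02521994  0.01739427] [ 3.68519453e-03 -2.44400167e+01 -3.82386947e+01 -8.63400724e-03
  7.29199252e-03  2.45348190e-05]
```

View pics/w2.png

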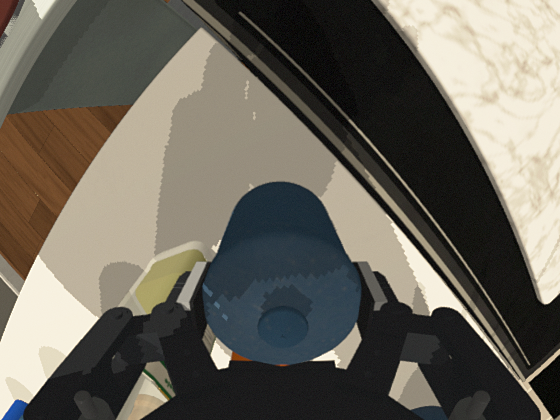

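The left canister hangs upright between the fingers, knob at (283,326). It pulls 6 N, so about 0.6 kg: this is the full one. I'll set it back.

Emit:
servo_tool:
  increments:
    - [[6,0,0,1.2,0],[6,0,0,2.6,0],[6,0,0,3.7,0],[6,0,0,4.3,0],[6,0,0,4.6,0]]

```text
t: 4.35
tool_pos: [0.4352, 0.068, 0.0807]
tool_rot: [-1.195, -2.903, 0.002]
contact_force: [-0.1, 0.1, -6.2]
opening: 0.0663
grip_force: 58.1
```

Emit:
servo_tool:
  increments:
    - [[6,0,0,0.1,0],[6,0,0,0.2,0],[6,0,0,0.3,0],[6,0,0,0.3,0]]

```text
t: 4.75
tool_pos: [0.4368, 0.0679, 0.0804]
tool_rot: [1.195, 2.904, 0.0]
contact_force: [-0.7, -1.7, -1.3]
opening: 0.0664
grip_force: 58.6
```

Emit:
servo_tool:
  increments:
    - [[7.5,0,0,0,0],[8.5,0,0,0,0],[8.5,0,0,0,0],[8.5,0,0,0,0],[8.5,0,0,0,0]]

```text
t: 5.25
tool_pos: [0.4364, 0.068, 0.0796]
tool_rot: [1.195, 2.905, 0.0]
contact_force: [0.0, 0.4, -0.0]
opening: 0.085
grip_force: 0.0
```

```bash
python3 -c "
from h import *
o=ctrl.get_obs();print(o['tool_pos'],o['contact_force'],o['opening'],o['t'])"
```

```text
[0.43640009 0.0680093  0.07960356] [ 0.04172882  0.44873305 -0.00278555] 0.08502108418983009 5.25
```

Emit:
servo_tool:
  increments:
    - [[8.5,0,0,-3,0],[8.5,0,0,-8,0],[8.5,0,0,-13,0],[8.5,0,0,-18,0],[8.5,0,0,-23,0]]

```text
t: 5.75
tool_pos: [0.4357, 0.068, 0.3114]
tool_rot: [1.195, 2.905, 0.0]
contact_force: [1.3, 1.2, 0.1]
opening: 0.0849
grip_force: 0.0
```

Emit:
servo_tool:
  increments:
    - [[8.5,0,0,-2.5,0],[8.5,-2,-2.2,-2.5,0],[8.5,-5,-5.5,-2.5,0],[8.5,-8.3,-9.1,-2.5,0],[8.5,-11.5,-12.7,-2.5,0]]

```text
t: 6.25
tool_pos: [0.4281, -0.1046, 0.3345]
tool_rot: [1.194, 2.905, 0.0]
contact_force: [0.2, 0.1, 0.1]
opening: 0.0853
grip_force: 0.0
```

Emit:
servo_tool:
  increments:
    - [[8.5,-2,-2.2,0,-8],[8.5,-3.5,-3.8,0,-16],[8.5,-3.5,-3.8,0,-24],[8.5,-3.5,-3.8,0,-32],[8.5,-3.5,-3.8,0,-40]]

```text
t: 6.75
tool_pos: [0.4264, -0.1551, 0.3342]
tool_rot: [-0.122, -3.139, -0.0]
contact_force: [0.7, -1.7, 0.1]
opening: 0.0848
grip_force: 0.0
```

Emit:
servo_tool:
  increments:
    - [[8.5,0,0,3,-4.7],[8.5,0,0,6.5,-4.7],[8.5,0,0,8,-4.7],[8.5,0,0,8,-4.7]]

```text
t: 7.15
tool_pos: [0.4253, -0.1541, 0.2514]
tool_rot: [-0.001, -3.137, -0.004]
contact_force: [0.3, -0.6, -0.4]
opening: 0.0849
grip_force: 0.0
```

```bash
python3 w.py w3 .427 -.155 .103
```

```text
7.15 [ 0.4253 -0.1541  0.2514] yaw 89.96050930288413 [ 0.3411 -0.5974 -0.3676] 0.08486355000983471 to [-0.2443 -0.134  14.8422]
proj (np.float64(279.96575269475187), np.float64(201.629297010545))
```

View pics/w3.png

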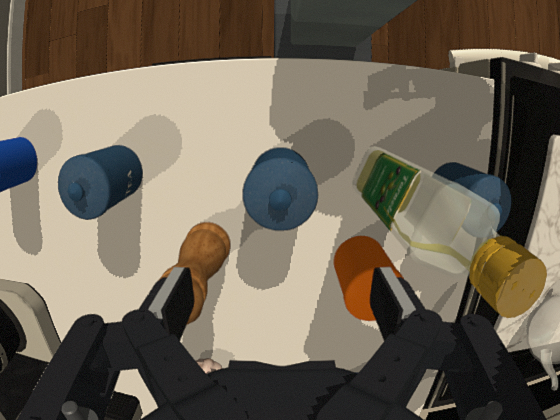

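The middle canister's knob is at (280.5,198) and the right one's at (75,189). The mill, orange canister and bottle stand clear.

```bash
python3 -c "
from w import *
d=load('w3');t=load('t0');s=load('s0')
p=atz(d,280.5,198.5,.103);print(p,to(d,p),tri([(d,280.5,198.5),(s,269,235)]));print(atz(d,75,189,.103),tri([(d,75,189),(s,315,272.7)]))
"
```

```text
[ 0.4242 -0.1545  0.103 ] [ 0.0393 -0.087  14.8437] (array([ 0.4259, -0.1549,  0.1   ]), [np.float64(0.0008749668272293975), np.float64(0.0008749668272294304)])
[ 0.4124 -0.3592  0.103 ] (array([ 0.4132, -0.3601,  0.1024]), [np.float64(0.0007325695845987838), np.float64(0.0007325695845989013)])
```

Emit:
servo_tool:
  increments:
    - [[8.5,0,-0.1,3,0],[8.5,0,-0.1,7,0],[8.5,0,-0.1,11,0],[8.5,0,-0.1,14,0],[8.5,0,-0.1,16,0]]

```text
t: 7.7
tool_pos: [0.427, -0.156, 0.0941]
tool_rot: [0.001, 3.141, -0.0]
contact_force: [-0.8, -0.2, -0.3]
opening: 0.0849
grip_force: 0.0
```

Emit:
servo_tool:
  increments:
    - [[8.5,0,0,1.2,0],[8.5,0,0,1.2,0],[6.2,0,0,1.2,0],[6.2,0,0,1.2,0],[6.2,0,0,1.2,0]]

```text
t: 8.2
tool_pos: [0.4284, -0.1567, 0.085]
tool_rot: [0.001, 3.137, -0.003]
contact_force: [0.7, 1.2, 5.7]
opening: 0.0656
grip_force: 56.6
```

Emit:
servo_tool:
  increments:
    - [[6,0,0,0,0],[6,0,0,-0.8,0],[6,0,0,-2,0],[6,0,0,-3.5,0],[6,0,0,-5,0]]

```text
t: 8.7
tool_pos: [0.4262, -0.1556, 0.1331]
tool_rot: [-0.001, -3.141, -0.0]
contact_force: [0.5, 0.4, -1.5]
opening: 0.0655
grip_force: 56.3
```

Emit:
servo_tool:
  increments:
    - [[6,0,0,0,0],[6,0,0,0,0],[6,0,0,0,0],[6,0,0,0,0],[6,0,0,0,0]]

```text
t: 9.2
tool_pos: [0.4261, -0.1556, 0.1315]
tool_rot: [-0.001, -3.14, -0.001]
contact_force: [0.4, -0.6, -1.7]
opening: 0.0654
grip_force: 56.3
```

Emit:
servo_tool:
  increments:
    - [[6,0,0,0,0]]

```text
t: 9.3
tool_pos: [0.4263, -0.1556, 0.1318]
tool_rot: [-0.001, -3.141, -0.001]
contact_force: [0.0, -0.6, -2.0]
opening: 0.0655
grip_force: 56.3
```

The middle one pulls 2 N, so it is nearly empty. I'll set it back and go on to the right one.

Emit:
servo_tool:
  increments:
    - [[6,0,0,1.2,0],[6,0,0,2.6,0],[6,0,0,3.7,0],[6,0,0,4.3,0],[6,0,0,4.6,0]]

```text
t: 9.8
tool_pos: [0.4258, -0.1553, 0.0851]
tool_rot: [-0.001, -3.139, -0.003]
contact_force: [-2.9, 4.7, 9.2]
opening: 0.0662
grip_force: 57.6
```

Emit:
servo_tool:
  increments:
    - [[6,0,0,0.1,0],[6,0,0,0.2,0],[6,0,0,0.3,0],[6,0,0,0.3,0]]

```text
t: 10.2
tool_pos: [0.4273, -0.156, 0.0851]
tool_rot: [0.001, 3.14, -0.0]
contact_force: [-2.5, 3.0, 7.0]
opening: 0.0655
grip_force: 57.2
```

Emit:
servo_tool:
  increments:
    - [[7.5,0,0,0,0],[8.5,0,0,0,0],[8.5,0,0,0,0],[8.5,0,0,0,0],[8.5,0,0,0,0]]

```text
t: 10.7
tool_pos: [0.4265, -0.1558, 0.0832]
tool_rot: [-0.001, -3.142, 0.0]
contact_force: [0.9, -0.3, -0.4]
opening: 0.0848
grip_force: 0.0
```

Emit:
servo_tool:
  increments:
    - [[8.5,0,0,-2,0],[8.5,0,0,-6,0],[8.5,0,0,-10,0],[8.5,0,0,-14,0],[8.5,0,0,-17,0]]

```text
t: 11.2
tool_pos: [0.427, -0.1561, 0.2563]
tool_rot: [0.001, 3.139, -0.003]
contact_force: [-0.0, -0.2, 0.5]
opening: 0.0848
grip_force: 0.0
```

Emit:
servo_tool:
  increments:
    - [[8.5,0.2,-3,0,0],[8.5,0.5,-7.5,0,0],[8.5,0.8,-12,0,0],[8.5,1.1,-16.5,0,0],[8.5,1.3,-20.4,0,0]]

```text
t: 11.7
tool_pos: [0.4129, -0.3619, 0.2532]
tool_rot: [0.002, 3.142, -0.0]
contact_force: [0.0, 0.2, -0.1]
opening: 0.085
grip_force: 0.0
```

Emit:
servo_tool:
  increments:
    - [[8.5,0,0,0,0],[8.5,0,0,0,0]]

```text
t: 11.9
tool_pos: [0.4131, -0.3602, 0.2528]
tool_rot: [-0.003, -3.141, -0.002]
contact_force: [0.0, 0.0, 0.4]
opening: 0.0852
grip_force: 0.0
```

```bash
python3 w.py w4 .413 -.360 .103; python3 -c "
from w import *
d=load('w4');g=d['img'].astype(int)
m=((g[:,:,2]-g[:,:,0]>30)).astype('uint8');n,l,st,c=cv2.connectedComponentsWithStats(m)
for i in range(1,n):
    if st[i,4]>800: print(st[i],c[i])
"
```

```text
11.9 [ 0.4131 -0.3602  0.2528] yaw 89.87751127756654 [0.0215 0.0193 0.3765] 0.08515020850992315 to [-0.0001  0.0059 14.9766]
proj (np.float64(281.56736738184856), np.float64(198.51290938639897))
[  78  131   86   75 4703] [119.2875 166.1123]
[ 249  149   67   46 1173] [284.9352 167.6334]
[ 438  162   63   50 1095] [471.1763 185.5553]
```

View pics/w4.png

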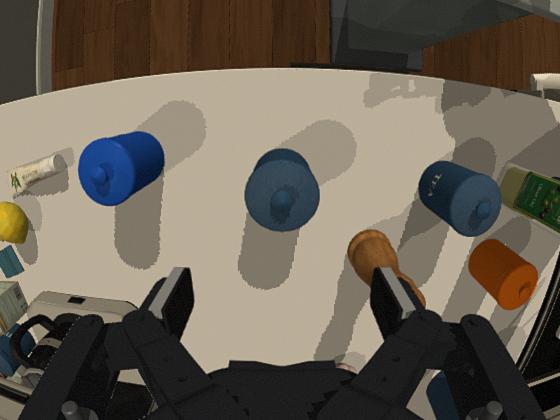

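The right canister's knob is at (282.5,199) against a predicted (281.6,198.5), so I am right above it. The middle one stands upright again, with its knob at (484,210).

Emit:
servo_tool:
  increments:
    - [[8.5,0,0.1,3,0],[8.5,0,0.1,7,0],[8.5,0,0.1,11,0],[8.5,0,0.1,14,0],[8.5,0,0.1,16,0]]

```text
t: 12.45
tool_pos: [0.4127, -0.356, 0.0905]
tool_rot: [0.002, -3.139, -0.005]
contact_force: [0.2, -0.3, 0.4]
opening: 0.0848
grip_force: 0.0
```

Emit:
servo_tool:
  increments:
    - [[8.5,0,0,1.1,0],[8.5,0,0,1.1,0],[6.2,0,0,1.1,0],[6.2,0,0,1.1,0],[6.2,0,0,1.1,0]]

```text
t: 12.95
tool_pos: [0.4146, -0.3599, 0.0847]
tool_rot: [0.001, 3.139, -0.005]
contact_force: [0.7, -0.6, 3.8]
opening: 0.0656
grip_force: 56.4
```

Emit:
servo_tool:
  increments:
    - [[6,0,0,0,0],[6,0,0,-0.8,0],[6,0,0,-2,0],[6,0,0,-3.5,0],[6,0,0,-5,0]]

```text
t: 13.45
tool_pos: [0.4133, -0.3587, 0.1335]
tool_rot: [-0.001, -3.142, 0.0]
contact_force: [-0.2, -0.4, -1.8]
opening: 0.0657
grip_force: 56.3
```

Emit:
servo_tool:
  increments:
    - [[6,0,0,0,0],[6,0,0,0,0],[6,0,0,0,0],[6,0,0,0,0],[6,0,0,0,0]]

```text
t: 13.95
tool_pos: [0.4131, -0.3584, 0.1315]
tool_rot: [-0.001, -3.141, -0.002]
contact_force: [-1.0, -0.5, -1.8]
opening: 0.0655
grip_force: 56.3
```

Emit:
servo_tool:
  increments:
    - [[6,0,0,0,0]]

```text
t: 14.05
tool_pos: [0.4132, -0.3586, 0.1318]
tool_rot: [-0.001, -3.141, -0.001]
contact_force: [-0.1, -0.0, -1.3]
opening: 0.0656
grip_force: 56.3
```

The right one pulls about 2 N, so it is nearly empty too. The left one is the full canister, at 6 N.

Emit:
servo_tool:
  increments:
    - [[6,0,0,1.2,0],[6,0,0,2.6,0],[6,0,0,3.7,0],[6,0,0,4.3,0],[6,0,0,4.6,0]]

```text
t: 14.55
tool_pos: [0.4128, -0.3581, 0.0847]
tool_rot: [-0.001, -3.14, -0.003]
contact_force: [0.1, -0.4, -0.6]
opening: 0.0658
grip_force: 56.6
```

Emit:
servo_tool:
  increments:
    - [[6,0,0,0.1,0],[6,0,0,0.2,0],[6,0,0,0.2,0]]

```text
t: 14.85
tool_pos: [0.4137, -0.3591, 0.0848]
tool_rot: [0.001, 3.141, -0.001]
contact_force: [-0.6, 0.6, -2.4]
opening: 0.0657
grip_force: 56.3
```

Emit:
servo_tool:
  increments:
    - [[7.5,0,0,0,0],[8.5,0,0,0,0],[8.5,0,0,0,0],[8.5,0,0,0,0],[8.5,0,0,0,0]]

```text
t: 15.35
tool_pos: [0.4135, -0.3589, 0.0845]
tool_rot: [0.001, 3.141, -0.0]
contact_force: [-0.8, 0.3, -0.6]
opening: 0.085
grip_force: 0.0
```

Emit:
servo_tool:
  increments:
    - [[8.5,0,0,-3,0],[8.5,0,0,-8,0],[8.5,0,0,-13,0],[8.5,0,0,-18,0],[8.5,0,0,-23,0]]

```text
t: 15.85
tool_pos: [0.4132, -0.3585, 0.3164]
tool_rot: [0.001, 3.141, -0.0]
contact_force: [0.7, -1.5, -0.8]
opening: 0.0848
grip_force: 0.0
```

Emit:
servo_tool:
  increments:
    - [[8.5,0,2,-2.2,0],[8.5,-0.2,6,-2.2,0],[8.5,-0.5,10.5,-2.2,0],[8.5,-0.7,15,-2.2,0],[8.5,-1,19.5,-2.2,0]]

```text
t: 16.35
tool_pos: [0.4232, -0.1622, 0.3364]
tool_rot: [0.002, 3.141, -0.0]
contact_force: [0.9, 0.0, -0.6]
opening: 0.0854
grip_force: 0.0
```

Emit:
servo_tool:
  increments:
    - [[8.5,-0.2,4.5,0,0],[8.5,-0.5,9,0,0],[8.5,-0.8,13.5,0,0],[8.5,-1.1,18,0,0],[8.5,-1.3,22,0,0]]

```text
t: 16.85
tool_pos: [0.4363, 0.0583, 0.3365]
tool_rot: [0.0, 3.141, 0.0]
contact_force: [0.9, -0.2, 0.1]
opening: 0.0845
grip_force: 0.0
```

Emit:
servo_tool:
  increments:
    - [[8.5,0,1.2,0,8.5],[8.5,0,1.2,0,17],[8.5,0,1.2,0,25.5],[8.5,0,1.2,0,34],[8.5,0,1.2,0,42]]

```text
t: 17.35
tool_pos: [0.4366, 0.0683, 0.3363]
tool_rot: [1.135, 2.929, 0.0]
contact_force: [-0.6, 0.3, -0.2]
opening: 0.0854
grip_force: 0.0
```

Emit:
servo_tool:
  increments:
    - [[8.5,0,0,3,3],[8.5,0,0,6,3],[8.5,0,0,8.5,3],[8.5,0,0,8.5,3]]

```text
t: 17.75
tool_pos: [0.4344, 0.0682, 0.247]
tool_rot: [-1.2, -2.895, 0.005]
contact_force: [-0.7, 0.5, -1.1]
opening: 0.0848
grip_force: 0.0
```

```bash
python3 w.py w5 .436 .0684 .103
```

```text
17.75 [0.4344 0.0682 0.247 ] yaw 44.96633488205214 [-0.7481  0.497  -1.0818] 0.08480153415771748 to [-0.1808  0.202  14.3982]
proj (np.float64(283.6707243386337), np.float64(202.55014605570707))
```

View pics/w5.png

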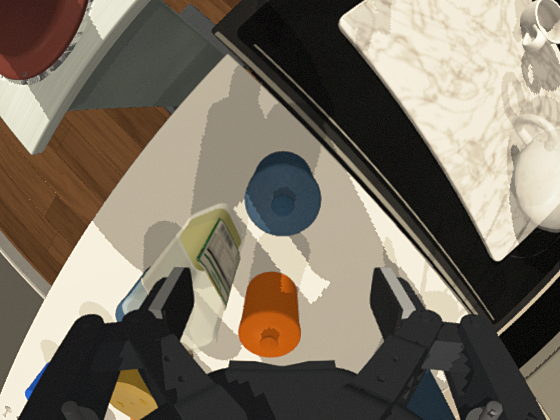

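The left canister's knob is at (283.5,203), exactly where predicted, so I grasp it.

Emit:
servo_tool:
  increments:
    - [[8.5,0,0,3,0],[8.5,0,0,7,0],[8.5,0,0,11,0],[8.5,0,0,14,0],[8.5,0,0,15.8,0]]

```text
t: 18.3
tool_pos: [0.4367, 0.0682, 0.0927]
tool_rot: [-1.203, -2.902, 0.0]
contact_force: [0.2, -0.9, -0.3]
opening: 0.0848
grip_force: 0.0
```

Emit:
servo_tool:
  increments:
    - [[8.5,0,0,1.2,0],[8.5,0,0,1.2,0],[6.2,0,0,1.2,0],[6.2,0,0,1.2,0],[6.2,0,0,1.2,0]]
  newtons: 60

```text
t: 18.8
tool_pos: [0.4381, 0.0678, 0.084]
tool_rot: [1.201, 2.9, -0.0]
contact_force: [-3.6, -2.6, 5.9]
opening: 0.066
grip_force: 66.5
```

Emit:
servo_tool:
  increments:
    - [[6,0,0,0,0],[6,0,0,-0.8,0],[6,0,0,-2.5,0],[6,0,0,-5,0],[6,0,0,-8,0]]

```text
t: 19.3
tool_pos: [0.4352, 0.0684, 0.1608]
tool_rot: [-1.202, -2.899, 0.001]
contact_force: [0.7, 0.9, -5.4]
opening: 0.0659
grip_force: 69.0
```

Emit:
servo_tool:
  increments:
    - [[6,0,0,-2,0],[6,0,0,-2,0],[6,0,0,-2,0]]

```text
t: 19.6
tool_pos: [0.4363, 0.0683, 0.1809]
tool_rot: [-1.203, -2.902, -0.0]
contact_force: [-1.1, -0.2, -7.0]
opening: 0.066
grip_force: 69.0
```

```bash
python3 w.py w6 .42 .33 .19
```

```text
19.6 [0.4363 0.0683 0.1809] yaw 44.9689643146769 [-1.1223 -0.1991 -7.0112] 0.06600945648058337 to [19.6674 17.3438 -0.9073]
proj (np.float64(594.3965317895279), np.float64(-57.03650557443183))
```

Emit:
servo_tool:
  increments:
    - [[6,1,0.9,0,0],[6,3,2.6,0,0],[6,5.5,4.9,0,0],[6,8,7.1,0,0],[6,10.5,9.3,0,0]]

```text
t: 20.15
tool_pos: [0.4267, 0.209, 0.1787]
tool_rot: [-1.202, -2.899, 0.004]
contact_force: [1.0, 0.1, -5.4]
opening: 0.066
grip_force: 69.3
```

Emit:
servo_tool:
  increments:
    - [[6,2.5,2.2,0,0],[6,5,4.4,0,0],[6,7.2,6.3,0,0],[6,8.6,7.6,0,0],[6,9.2,8,0,0]]

```text
t: 20.65
tool_pos: [0.4184, 0.3308, 0.1787]
tool_rot: [-1.199, -2.901, 0.005]
contact_force: [-0.2, -0.4, -6.5]
opening: 0.0658
grip_force: 69.4
```

Emit:
servo_tool:
  increments:
    - [[6,0,0,1.5,0],[6,0,0,3.5,0],[6,0,0,5.2,0],[6,0,0,6.2,0],[6,0,0,6.7,0]]

```text
t: 21.15
tool_pos: [0.4187, 0.3282, 0.1116]
tool_rot: [-1.204, -2.899, 0.006]
contact_force: [0.6, -1.5, -7.0]
opening: 0.0657
grip_force: 69.4
```

Emit:
servo_tool:
  increments:
    - [[6,0,0,0.1,0],[6,0,0,0.2,0],[6,0,0,0.3,0]]

```text
t: 21.45
tool_pos: [0.4206, 0.3301, 0.1123]
tool_rot: [1.203, 2.901, 0.003]
contact_force: [0.1, 0.5, -5.4]
opening: 0.0662
grip_force: 69.4
```

Emit:
servo_tool:
  increments:
    - [[6,0,0,0.1,0],[6,0,0,0.2,0],[6,0,0,0.2,0]]

```text
t: 21.75
tool_pos: [0.4198, 0.3299, 0.1094]
tool_rot: [1.203, 2.902, 0.0]
contact_force: [-0.3, 0.1, -6.1]
opening: 0.0661
grip_force: 69.4
```

Emit:
servo_tool:
  increments:
    - [[6,0,0,0.1,0],[6,0,0,0.2,0],[6,0,0,0.2,0]]

```text
t: 22.05
tool_pos: [0.42, 0.3299, 0.1076]
tool_rot: [1.203, 2.902, 0.0]
contact_force: [-0.3, -0.9, -3.5]
opening: 0.066
grip_force: 69.6
```

Touching down: the height is right and the load is easing. I go 1 mm further and release.

Emit:
servo_tool:
  increments:
    - [[6,0,0,0.1,0],[6,0,0,0.1,0],[6,0,0,0.1,0]]

```text
t: 22.35
tool_pos: [0.4201, 0.3299, 0.1075]
tool_rot: [1.203, 2.902, -0.0]
contact_force: [-4.5, -3.3, 5.1]
opening: 0.0658
grip_force: 70.6
```

Emit:
servo_tool:
  increments:
    - [[7,0,0,0,0],[7.6,0,0,0,0],[8.5,0,0,0,0],[8.5,0,0,0,0],[8.5,0,0,0,0]]

```text
t: 22.85
tool_pos: [0.4201, 0.33, 0.1065]
tool_rot: [1.203, 2.902, 0.001]
contact_force: [-0.6, 0.2, -0.3]
opening: 0.0849
grip_force: 0.0
```

Emit:
servo_tool:
  increments:
    - [[8.5,0,0,-1.5,0],[8.5,0,0,-4,0],[8.5,0,0,-8,0],[8.5,0,0,-12,0],[8.5,0,0,-15,0]]

```text
t: 23.35
tool_pos: [0.4205, 0.3303, 0.2608]
tool_rot: [1.202, 2.9, 0.006]
contact_force: [1.2, 0.6, 0.5]
opening: 0.085
grip_force: 0.0
```

Emit:
servo_tool:
  increments:
    - [[8.5,0,0,0,0],[8.5,0,0,0,0],[8.5,0,0,0,0],[8.5,0,0,0,0],[8.5,0,0,0,0]]

```text
t: 23.85
tool_pos: [0.4193, 0.3295, 0.2547]
tool_rot: [-1.202, -2.901, 0.003]
contact_force: [-0.0, 0.2, 0.0]
opening: 0.0844
grip_force: 0.0
```

```bash
python3 w.py w7 .42 .33 .126; python3 -c "
from w import *
d=load('w7');g=d['img'].astype(int);x0,y0,x1,y1=200,100,360,260
m=((g[:,:,2]-g[:,:,0]>8)).astype('uint8');n,l,st,c=cv2.connectedComponentsWithStats(m)
for i in range(1,n):
    if st[i,4]>600: print(st[i],c[i])
t0=load('t0');t=snap('top','t1');D=np.abs(t['img'].astype(int)-t0['img']).sum(2)>90
n,l,st,c=cv2.connectedComponentsWithStats(D.astype('uint8'))
for i in range(1,n):
    if st[i,4]>12: print('diff',st[i],c[i])
print([project(d,(.42,.33,z)) for z in (.023,.1,.126)])
"
```

```text
23.85 [0.4193 0.3295 0.2547] yaw 44.965151666486626 [-0.042   0.2104  0.0367] 0.084422927611557 to [-0.0238  0.1204 12.8739]
proj (np.float64(282.7777429351651), np.float64(206.13124969284803))
[ 241  150   80   89 5428] [280.6479 195.7658]
diff [179 149  10  14  72] [183.4583 155.1667]
diff [298 149  25  14 194] [307.9691 153.7938]
diff [250 150  11  49 297] [255.1549 177.2694]
diff [102 156  18  50 413] [109.0678 180.4383]
diff [130 157  10  18 123] [134.5447 165.7642]
diff [146 161   8  14  82] [149.1463 167.5854]
diff [223 194  28  62 844] [237.3697 231.9882]
diff [  95  201   75   74 3065] [132.4114 239.9041]
diff [  48  213   93   95 2395] [ 87.633  264.8998]
diff [220 251  31  46 862] [235.7819 277.3074]
diff [258 253   9  11  56] [261.9107 258.3929]
diff [305 259  13  35 211] [312.9858 280.5071]
diff [129 294   5   7  13] [130.9231 297.    ]
diff [ 80 304  10   7  39] [ 84.9231 307.5641]
diff [ 91 309  68  22 841] [127.4126 322.3841]
diff [  0 311  46  26 366] [ 18.694  321.5191]
diff [209 345  16  18 238] [216.1134 352.3992]
diff [225 344  25  33 364] [236.3874 358.6621]
diff [277 379   7  14  34] [279.1471 385.5588]
diff [249 384   9   4  15] [253.     385.3333]
diff [266 386  16  10  36] [274.0556 390.9167]
diff [286 396  10   6  30] [291.1333 398.5   ]
diff [233 402  16  18  59] [239.0339 409.8475]
diff [294 403   8  17  80] [297.825 412.7  ]
diff [288 404   6   9  15] [290.3333 407.8   ]
diff [210 409  22  11 139] [223.036  415.3597]
[(np.float64(282.7352576025559), np.float64(178.55875906130007)), (np.float64(282.7648947659626), np.float64(197.38275805634524)), (np.float64(282.7777429351651), np.float64(206.13124969284803))]
```

```bash
python3 -c "
from h import *
print(ctrl.finish_job())"
```

```text
the job is handed in; nothing more can be done
None
```

The left canister was the full one (about 6 N against about 2 N for the other two); it stands upright on the marble board, the other two are back where they started, and I handed the job in at about 24 s of the 72 s allowed, with no verdict returned.

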